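# Take the round-aperture slide off its display peg and stand it in the slide holder

### The arm

A 7-joint arm with a two-finger parallel gripper is mounted at the origin on a cart in front of the work surface, level with it; the furniture and walls round the work are solid. World frame = base frame: x ahead of the robot, y to its left, z up, the work surface at z = 0. Lengths are in m, angles in rad, forces in N, time in s.
With the tool pointing down it reaches from about 0.425 to 0.95 m from the base axis. Payload 4.7 kg.
Tool frame: the origin (TCP) lies at the very end of the fingers, on their centre line; the grasp point (between the pads) lies behind it (bot.grip_point_offset is the y of the grasp point in the tool frame, in m); y points along the fingers, x is the direction in which the jaws open and shut, and the axes are right-handed (so a half turn about y gives the same grasp; the last joint's range is limited). The gripper opens to 87 mm and grips with 3 to 60 N. Pads are 19 mm wide; open, the fingers measure 117 mm over their backs; the gripper's body (75 mm by 190 mm) begins 51 mm behind the grasp point.
Start: joints at [-1.366, 0.469, -0.049, 1.532, 0.024, 1.141, -0.082], TCP at [0.156, 0.657, 0.223] pointing down, gripper open.
Joint ranges: [-2.59, 2.59], [-0.33, 1.99], [-1.39, 1.29], [0.1, 2.45], [-1.04, 4.18], [0.21, 1.99], [-2.66, 2.66]. Speed limits (rad/s): [2.57, 2.57, 3.14, 3.14, 3.14, 3.14, 3.14].

### API

Orientations are given as a unit quaternion [x, y, z, w].
In Python, from workcell import bot, jaws, telemetry, eyes, order gives the robot as it stands. Calls block until the motion is done:
- bot.move_ptp(position, orientation): joint-space move of the TCP to a pose.
- bot.move_straight(position, frame=None, feed=0.15): straight line of the TCP; frame=None keeps the orientation; feed is the mean speed in m/s.
- bot.move_joints(angles): joint-space move.
- jaws.let_go() and jaws.clamp(strength=None): open the fingers fully, or close them until they stop; strength is the grip in N (None keeps the last).
- bot.hold(seconds).
- bot.solve_ik(position, orientation): joint angles nearest the present ones, or None.
- telemetry.sense(): the state.
- eyes.snapshot(name): name is "side" or "top"; returns a dict with "pixels" (480x640x3 uint8, red, green, blue), "camera_matrix" (3x3 intrinsics, pixels), "R" (3x3) and "t" (3): a world point X has camera coordinates R X + t. Camera axes: x right, y down, z forward; pixel columns grow to the right and rows downward; lengths in m; the calibration is good to about 2 mm. A picture is of the moment at which its call begins. There is no depth.
A pose or a line that the arm cannot do raises bot.PlanningError and nothing moves.
- order.sign_off(): hands the job in, once; it reports no verdict.
The state is a dict: "t": time; "joint_positions": joint angles; "qd": joint speeds; "effort": joint torques, N m; "eef_pos": TCP position; "eef_rot": TCP orientation; "contact_force": force on the tool from outside, world axes, zero at the start; "moment": the same for the moment, N m; "opening": opening from 0.0 (shut) to 1.0 (fully open).
Only numpy, scipy, OpenCV 4.12 (cv2) and the standard library are available. Lean on these libraries where they do the work, as an engineer would, in place of code of your own. Each camera call takes 0.05 s, during which the arm holds its last target.

### The job

On the trolley three aperture slides hang from the pegs of a display rack; take the one with the round opening off its peg, lifting it over the peg's upturned tip without forcing it and leaving the other two hanging where they are. Then stand it upright in the slot of the slide holder on the lab table, fully down, and let go.

Things in the scene. Friction and masses are not known exactly. Their poses are not given: they have to be found in the camera images.
- slide_round: slide with a ROUND opening, 36 mm across, centred 40 mm above its lower edge; may hang on any peg. Black plastic plate 70 mm wide (y), 140 mm tall (z), 8 mm thick (x), 80 to 170 g, same on both faces. Origin: middle of the lower edge; x = plate normal, z up. The top 40 mm (z = 100 to 140 mm) is a grip 12 mm thick, 50 mm wide; finger it there, above the peg.
- slide_hole (a point): on the round-opening slide, 94 mm above its lower edge: middle of the top edge of its closed hanging slot, which goes through the plate, is 14 mm wide and 28 mm high (66 to 94 mm above the lower edge) and has the peg in it. Axes as the slide's.
- slide_square: same black slide, but with a SQUARE opening of 34 mm; hangs on another peg and stays there. Origin in the middle of its lower edge, x = plate normal, z up.
- slide_slit: same black slide, but with a narrow upright SLIT, 8 x 36 mm; hangs on another peg and stays there. Origin in the middle of its lower edge, x = plate normal, z up.
- rack: fixed display rack on the trolley: aluminium crossbar 330 mm long (y), 22 mm high, centred 131 mm above the table, on two posts at y = +-157 mm, 146 mm tall. Origin on the table under the middle of the bar's front face; x points backwards, z up. Pegs stick out toward -x at y = -100, 0 and 100 mm. Slides hang 26 to 42 mm before the face, lower edge 40 mm and top 180 mm above the table.
- rack_tip (a point): top of the upturned tip of the middle peg (the others are 100 mm to each side), 144 mm above the table; axes as the rack's. Pegs: steel, 6 mm thick, level for 56 mm with top at 134 mm, then turned up, ending 65 mm before the bar. To come off, a slide must be raised more than 10 and less than 22 mm, then drawn straight along the rack's -x past the tip.
- holder: fixed slide holder on the lab table: aluminium block 60 mm (x) by 110 mm (y), 38 mm high, on a dark foot 84 x 124 x 6 mm; origin at the centre of its underside, z up. In its top a straight slot, 12 mm wide (x), 80 mm long (y), 28 mm deep. Steel lips along both sides rise to 48 mm and flare the mouth to 24 mm (x). The slide stands in it, lower edge along y; either face may look either way.
- holder_slot (a point): centre of the floor of the holder's slot, 10 mm above the table; axes as the holder's (slot along y, z up). The seated slide's origin lies here.
Things that resemble listed ones, but are neither listed nor needed, are in the scene too. Leave any brown or red look-alike of the slide_round alone.

How it is judged:
On the way:
1. the slide with the round opening is off its peg, in front of the rack and held up in the air (x of slide_round in the frame of rack below -0.078 m and height (world z) of slide_round above 0.035 m), for 0.1 s.
At the end, for the whole second after the job is handed in: the slide with the round opening stands in the holder's slot, its lower edge within 5 mm of the slot's floor and its middle within 12 mm of the slot's, along the slot within 0.25 rad, upright within 0.2 rad and at rest; the other two slides still hang within 30 mm of where they were (horizontal distance between slide_round and holder_slot below 0.012 m and z of slide_round in the frame of holder_slot below 0.005 m and angle between slide_round's own z axis and vertical below 0.2 rad and angle between the x axis of slide_round and the x axis of holder, either way round below 0.25 rad and linear speed of slide_round below 0.02 m/s and distance of each of slide_square, slide_slit from where it was at the start of the episode below 0.03 m); the robot touches nothing.
It fails at once if the round-opening slide was forced against the rack or its peg with more than 20 N (contact force between slide_round and rack above 20 N).
It fails at once if one of the other slides was moved by more than 40 mm (distance of any of slide_square, slide_slit from where it was at the start of the episode above 0.04 m).
It also fails if it takes over 48 s, if anything falls off the work surface, if the arm or the gripper's body presses on something with over 40 N, if the wrist force passes 120 N, or if a joint passes its speed limit or range.

## Working session

There is one attempt and no reset: what is moved stays moved. The work goes in short steps, each a Python script; the robot and the scene stay as the last script left them, time stands still between calls to the robot, and variables do not carry over. Pictures are saved under pics/ and viewed, and the job is handed in when it is done.

```bash
mkdir -p pics; ls; python3 - <<'E'
from workcell import bot,jaws,telemetry,eyes
import cv2,json,numpy as np
s=telemetry.sense();print(s, bot.grip_point_offset)
for n in("side","top"):
    d=eyes.snapshot(n);cv2.imwrite(f"pics/{n}0.png",d["pixels"][:,:,::-1]);np.savez(f"cal_{n}",K=d["camera_matrix"],R=d["R"],t=d["t"]);print(n,d["camera_matrix"],d["R"],d["t"])
E
```

```text
pics
{'t': 0.0, 'joint_positions': array([-1.36589807,  0.46943552, -0.04862892,  1.53372637,  0.02411555,
        1.14101378, -0.08227483]), 'qd': array([ 0.00182446, -0.00033566, -0.00051071,  0.0011358 , -0.00089802,
        0.00128698, -0.00122748]), 'effort': array([ 5.60189001e-04, -5.07971728e+01, -8.05150042e-02, -2.36150390e+01,
       -6.12806738e-02,  3.78471881e-02,  1.95826510e-04]), 'eef_pos': array([0.15621125, 0.65603441, 0.22148982]), 'eef_rot': array([ 0.55534093,  0.43775966, -0.43883425, -0.55442531]), 'contact_force': array([ 0.24045275, -0.75618326,  0.15042793]), 'moment': array([ 0.05132745, -0.03426371, -0.02055145]), 'opening': 0.9981718861882549} -0.0187
side [[523.11921362   0.         319.94091767]
 [  0.         523.11921362 237.59553381]
 [  0.           0.           1.        ]] [[ 0.99975257  0.01939853  0.01088583]
 [ 0.02084442 -0.64613271 -0.76294039]
 [-0.00776623  0.76297852 -0.64637718]] [-0.49400147  0.11276596  1.49678202]
top [[600.85771789   0.         318.69032054]
 [  0.         600.85771789 240.60856127]
 [  0.           0.           1.        ]] [[ 0.15138307 -0.98846872  0.00357198]
 [-0.95351104 -0.14698003 -0.26308473]
 [ 0.26057603  0.03642065 -0.96476612]] [0.01849878 0.51078359 1.88338096]
```

View pics/side0.png

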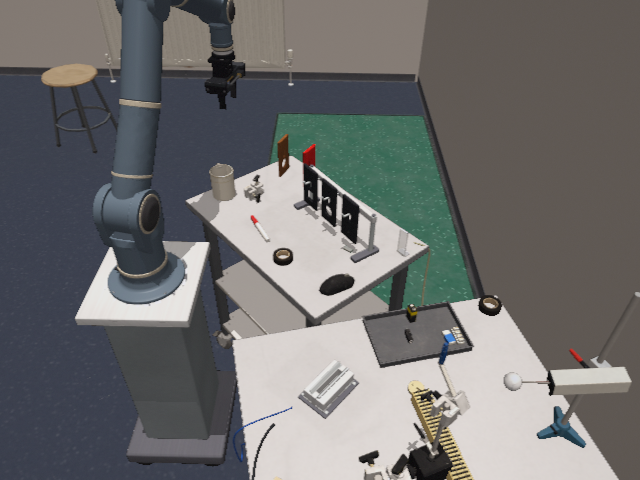

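View pics/top0.png

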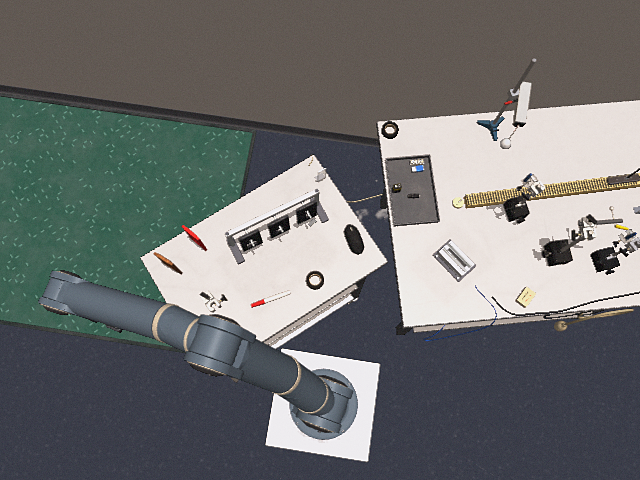

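```bash
python3 - <<'E'
import cv2
a=cv2.imread("pics/side0.png");b=cv2.imread("pics/top0.png")
def c(im,x,y,w,h,k,n): cv2.imwrite(n,cv2.resize(im[y:y+h,x:x+w],None,fx=k,fy=k,interpolation=cv2.INTER_CUBIC))
c(a,285,150,110,115,5.2*1,"pics/c1.png")
c(b,220,180,110,85,7,"pics/c2.png")
c(a,290,350,80,70,8,"pics/c3.png")
c(b,425,230,60,60,9,"pics/c4.png")
E
```

```text
(no output)
```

View pics/c1.png

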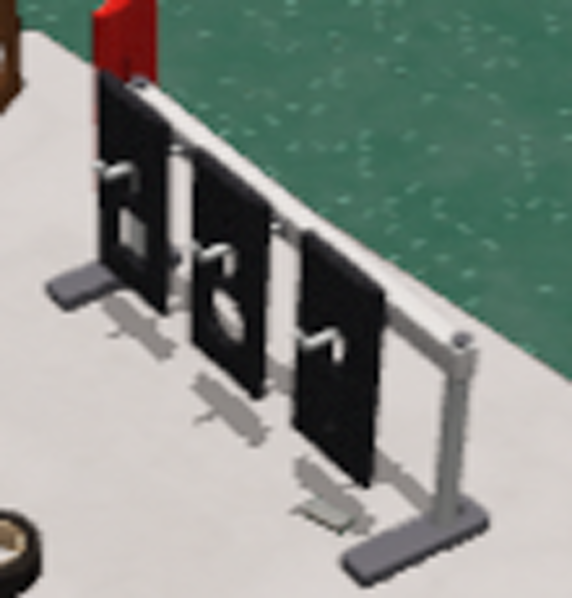

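View pics/c2.png

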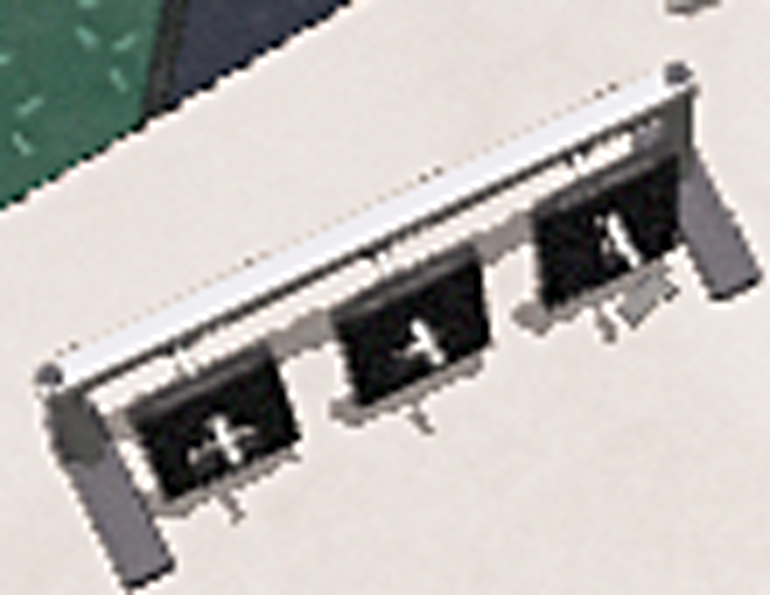

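View pics/c3.png

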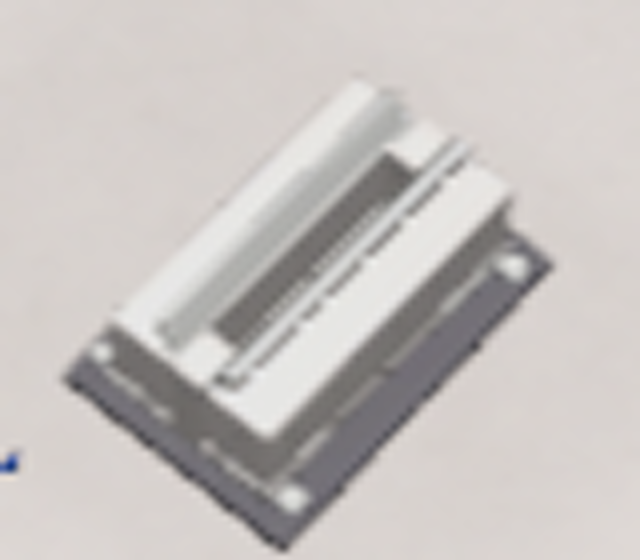

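View pics/c4.png

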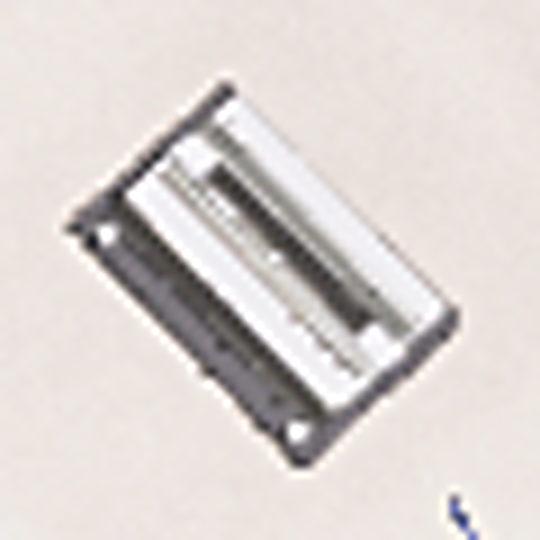

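```bash
cat > h.py <<'E'
import numpy as np,cv2
from scipy.optimize import least_squares
from scipy.spatial.transform import Rotation as Ro
C={n:np.load(f"cal_{n}.npz") for n in("side","top")}
def proj(n,X):
    c=C[n];p=(c["R"]@np.atleast_2d(X).T).T+c["t"];q=(c["K"]@p.T).T;return q[:,:2]/q[:,2:]
def pose(p,X):
    X=np.atleast_2d(X);c,s=np.cos(p[2]),np.sin(p[2])
    return np.c_[p[0]+c*X[:,0]-s*X[:,1],p[1]+s*X[:,0]+c*X[:,1],X[:,2]+(p[3] if len(p)>3 else 0)]
def draw(n,p,X,off,k,img,out):
    im=img.copy()
    for u in proj(n,pose(p,X)): cv2.circle(im,tuple(int(v) for v in (u-off)*k),3,(0,255,0),-1)
    cv2.imwrite(out,im)
E
python3 - <<'E'
from h import *
so=np.array([285,150]);to=np.array([220,180])
# (cam,px,model pt) ; holder
ho=np.array([290,350]);hto=np.array([425,230])
H=[("side",ho+np.array(u)/8.,X) for u,X in [((66,378),(0,1)),((283,550),(0,0)),((553,263),(1,0))] ]
# foot corners unordered: solve with top: TL(228,88) L(72,228) B(303,467)
hx,hy=.042,.062
# long side runs upper-left->lower-right in top = (+x,+y)->(-x,-y)
obs=[("top",(72,228),(-hx,hy,.006)),("top",(303,467),(-hx,-hy,.006)),("top",(228,88),(hx,hy,.006)),
# block top corners
("top",(455,315),(.03,-.055,.038)),("top",(130,190),(-.03,.055,.038)),("top",(335,408),(-.03,-.055,.038)),
("side",(66,378),(-hx,-hy,.006)),("side",(283,550),(hx,-hy,.006)),("side",(553,263),(hx,hy,.006)),
("side",(268,436),(.03,-.055,.038)),("side",(113,318),(-.03,-.055,.038)),("side",(512,198),(.03,.055,.038))]
obs0=obs
best=None
for swap in (0,1):
  obs=[(n,(hto+np.array(u)/9. if n=="top" else ho+np.array(u)/8.),X) for n,u,X in obs0]
  for y0 in np.arange(-3,3,.5):
    f=lambda p:np.concatenate([proj(n,pose(p,X))[0]-u for n,u,X in obs])
    r=least_squares(f,[.55,-.3,y0,0],loss="soft_l1")
    if best is None or r.cost<best.cost: best=r
print("holder",best.x,best.cost);print(np.round(best.fun.reshape(-1,2),1).tolist())
obs=[("top",(50,375),0,.157,.146),("top",(678,75),0,-.157,.146),("side",(140,85),0,.157,.146),("side",(462,340),0,-.157,.146)]
obs=[(n,(to+np.array(u)/7. if n=="top" else so+np.array(u)/5.2),(a,b,c)) for n,u,a,b,c in obs]
pl=[("side",(263,398),-.038,-.035,.04),("side",(193,345),-.038,.035,.04),("side",(372,486),-.038,-.135,.04),("side",(293,430),-.038,-.065,.04),
("side",(167,315),-.038,.065,.04),("side",(100,265),-.038,.135,.04),
("top",(360,405),-.038,.035,.04),("top",(490,345),-.038,-.035,.04),("top",(165,498),-.038,.135,.04),("top",(300,440),-.038,.065,.04),("top",(548,305),-.038,-.065,.04)]
pl=[(n,(to+np.array(u)/7. if n=="top" else so+np.array(u)/5.2),(a,b,c)) for n,u,a,b,c in pl]
def f(p):
  r=[]
  for n,u,X in obs: r.append(proj(n,pose(p[:4],(p[4],X[1],X[2])))[0]-u)
  for n,u,X in pl: r.append(proj(n,pose(p[:4],X))[0]-u)
  return np.concatenate(r)
for y0 in (-.6,.4,0,1):
  r=least_squares(f,[.6,.4,y0,0,.01],loss="soft_l1");print("rack",r.x,r.cost)
print(np.round(r.fun.reshape(-1,2),1).tolist())
np.savez("fit",h=best.x,r=r.x)
k=r.x[:4]
pts=[(-.065,a,.144) for a in(-.1,0,.1)]+[(-.040,a+b,z) for a in(-.1,0,.1) for b in(-.025,.025) for z in(.18,)]+[(0,s*.157,z) for s in(-1,1) for z in(.142,.12)]+[(-.038,b,.04) for b in(-.035,.035)]
draw("side",k,pts,so,5.2,cv2.imread("pics/c1.png"),"pics/d1.png")
draw("top",k,pts,to,7,cv2.imread("pics/c2.png"),"pics/d2.png")
E
```

```text
holder [ 0.52200273 -0.36021718 -0.6960352  -0.00264268] 3.423527474710414
[[-0.3, -0.7], [0.3, 0.2], [0.3, -1.1], [-0.3, -0.7], [-0.8, 0.4], [0.1, 0.8], [-0.7, -0.3], [-0.0, 0.2], [0.5, 0.1], [0.0, 1.1], [-0.8, 0.2], [0.5, -0.9]]
rack [ 0.54765646  0.24826129  0.63440372 -0.0028203   0.00530147] 3.692176747166028
rack [ 0.54765646  0.24826129  0.63440372 -0.0028203   0.00530147] 3.6921767471659304
rack [ 0.54765646  0.24826129  0.63440372 -0.0028203   0.00530147] 3.692176747165917
rack [ 0.54765646  0.24826129  0.63440372 -0.0028203   0.00530147] 3.692176747166016
[[0.4, 0.7], [-0.3, -0.3], [-0.1, -0.3], [0.3, -0.1], [-0.2, 0.7], [0.2, -0.6], [-1.1, 1.3], [-0.1, -0.3], [-0.2, 0.5], [0.5, -0.6], [-0.3, -0.1], [0.0, -1.0], [0.3, 0.2], [0.1, -1.1], [-0.2, 0.7]]
```

```bash
python3 - <<'E'
from h import *
d=np.load("fit.npz");h=d["h"]
pts=[(a,b,.038) for a in(-.006,.006) for b in(-.04,.04)]+[(s*.030,b,.038) for s in(-1,1) for b in (-.055,.055)]
draw("side",h,pts,np.array([290,350]),8,cv2.imread("pics/c3.png"),"/tmp/a.png")
draw("top",h,pts,np.array([425,230]),9,cv2.imread("pics/c4.png"),"/tmp/b.png")
def g(p,q):
    A=cv2.imread(p);B=cv2.imread(q);hh=max(A.shape[0],B.shape[0])
    o=np.zeros((hh,A.shape[1]+B.shape[1],3),np.uint8);o[:A.shape[0],:A.shape[1]]=A;o[:B.shape[0],A.shape[1]:]=B
    return cv2.resize(o,None,fx=800/o.shape[1],fy=800/o.shape[1])
cv2.imwrite("pics/e1.png",g("pics/d1.png","pics/d2.png"));cv2.imwrite("pics/e2.png",g("/tmp/a.png","/tmp/b.png"))
from workcell import bot
def R(yaw,f):
    x=np.array([np.cos(yaw),np.sin(yaw),0])*f;y=np.array([0,0,-1.]);return Ro.from_matrix(np.c_[x,y,np.cross(x,y)]).as_quat()
for f in(1,-1):
  for nm,p,X in(("grasp",d["r"][:4],(-.034,0,.155)),("hi",d["r"][:4],(-.034,0,.26)),("off",d["r"][:4],(-.12,0,.171)),("hold",h,(0,0,.125)),("holdhi",h,(0,0,.25))):
    P=pose(p[:3],X)[0];print(f,nm,P.round(4),np.hypot(P[0],P[1]).round(3),bot.solve_ik(P,R(p[2],f)))
E
```

```text
1 grasp [0.5203 0.2281 0.155 ] 0.568 [-0.74774192  0.37332684  0.3328328   1.88069296 -0.15128324  0.91191299
  0.29113482]
1 hi [0.5203 0.2281 0.26  ] 0.568 [-0.7762259   0.26637909  0.35807076  1.76302084 -0.10216683  1.1303891
  0.24830075]
1 off [0.451  0.1771 0.171 ] 0.485 [-0.77139401  0.2193063   0.36076676  2.04902927 -0.09903736  0.88937162
  0.27834946]
1 hold [ 0.522  -0.3602  0.125 ] 0.634 [-0.16838549  0.76093602  1.10905227  1.77434595 -0.76187324  1.10708113
  0.50764862]
1 holdhi [ 0.522  -0.3602  0.25  ] 0.634 [-0.12530936  0.52570923  0.98343652  1.64330908 -0.46027128  1.22384718
  0.26049352]
-1 grasp [0.5203 0.2281 0.155 ] 0.568 [-1.26943563  0.59157944  1.11574811  1.90647694 -0.61910494  1.0415855
 -2.39314698]
-1 hi [0.5203 0.2281 0.26  ] 0.568 [-1.30931935  0.42531426  1.12062829  1.78801038 -0.41168994  1.1900391
 -2.57261796]
-1 off [0.451  0.1771 0.171 ] 0.485 [-1.35511824  0.37203092  1.12816471  2.0737036  -0.4171559   0.94539433
 -2.50833577]
-1 hold [ 0.522  -0.3602  0.125 ] 0.634 [-0.16838549  0.76093602  1.10905227  1.77434595 -0.76187324  1.10708113
 -2.63394403]
-1 holdhi [ 0.522  -0.3602  0.25  ] 0.634 [ 1.28358482  0.65206048 -1.17682042  1.5601971   0.61262177  1.3443663
  2.48374025]
```

View pics/e1.png

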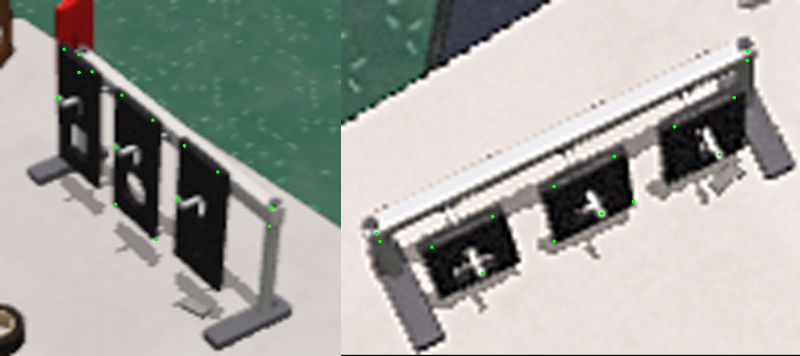

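View pics/e2.png

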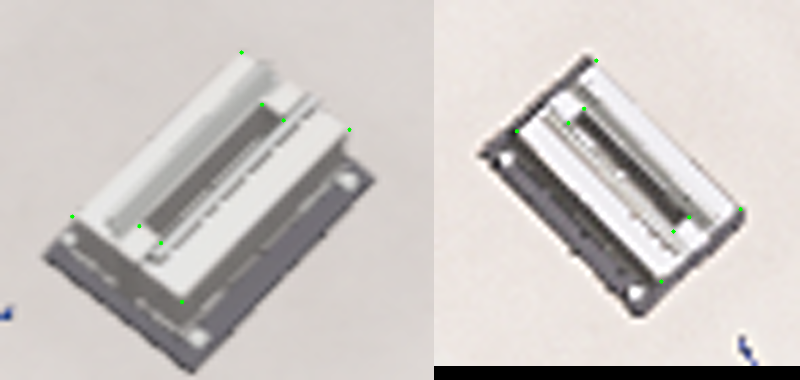

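```bash
cat >> h.py <<'E'
def Q(yaw,f=1):
    x=np.array([np.cos(yaw),np.sin(yaw),0])*f;y=np.array([0,0,-1.]);return Ro.from_matrix(np.c_[x,y,np.cross(x,y)]).as_quat()
fit=np.load("fit.npz");RK=fit["r"][:3];HD=fit["h"][:3]
def snap(n,out,box=None,k=1):
    from workcell import eyes
    im=eyes.snapshot(n)["pixels"][:,:,::-1]
    if box: x,y,w,h=box;im=cv2.resize(im[y:y+h,x:x+w],None,fx=k,fy=k,interpolation=cv2.INTER_CUBIC)
    cv2.imwrite(out,im)
def st():
    from workcell import telemetry
    s=telemetry.sense();print({k:np.round(s[k],4).tolist() for k in("t","eef_pos","contact_force","moment","opening","joint_positions")})
E
python3 - <<'E'
from h import *
from workcell import *
st();p=telemetry.sense()["eef_pos"]
bot.move_straight([p[0],p[1],.33]);st()
q=Q(RK[2]);P=pose(RK,(-.034,0,.30))[0]
bot.move_ptp(P,q);st()
P[2]=.20;bot.move_straight(P,feed=.15);st()
snap("side","pics/s1.png",(250,100,150,160),3.7);snap("top","pics/t1.png",(210,150,150,130),4.5)
E
```

```text
{'t': 0.1, 'eef_pos': [0.1562, 0.6561, 0.2216], 'contact_force': [-1.5711, -0.3172, -0.3117], 'moment': [0.0028, 0.0142, -0.0004], 'opening': 0.9979, 'joint_positions': [-1.3659, 0.4694, -0.0486, 1.5336, 0.0241, 1.141, -0.0823]}
{'t': 0.9667, 'eef_pos': [0.1561, 0.6555, 0.3287], 'contact_force': [0.8651, 0.1627, 0.3266], 'moment': [-0.0062, 0.0486, -0.0254], 'opening': 1.0025, 'joint_positions': [-1.3695, 0.4057, -0.0442, 1.3882, 0.0178, 1.3501, -0.0769]}
{'t': 2.9917, 'eef_pos': [0.5197, 0.2299, 0.2999], 'contact_force': [-0.8369, 1.1679, 0.8392], 'moment': [-0.0542, -0.002, -0.0106], 'opening': 0.9982, 'joint_positions': [-0.8002, 0.2376, 0.3808, 1.7078, -0.0941, 1.2141, 0.2413]}
{'t': 3.8083, 'eef_pos': [0.5209, 0.2285, 0.2008], 'contact_force': [-0.2925, -0.368, 0.7001], 'moment': [-0.0595, -0.0346, -0.0106], 'opening': 1.0002, 'joint_positions': [-0.7779, 0.3237, 0.3666, 1.8348, -0.1355, 1.0058, 0.2785]}
```

View pics/s1.png

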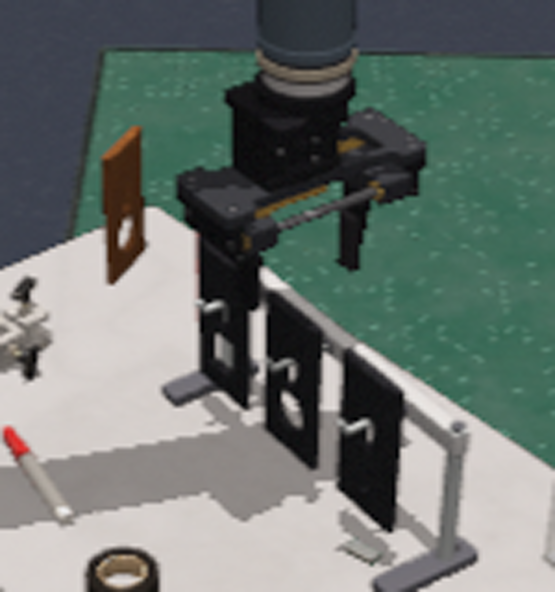

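View pics/t1.png

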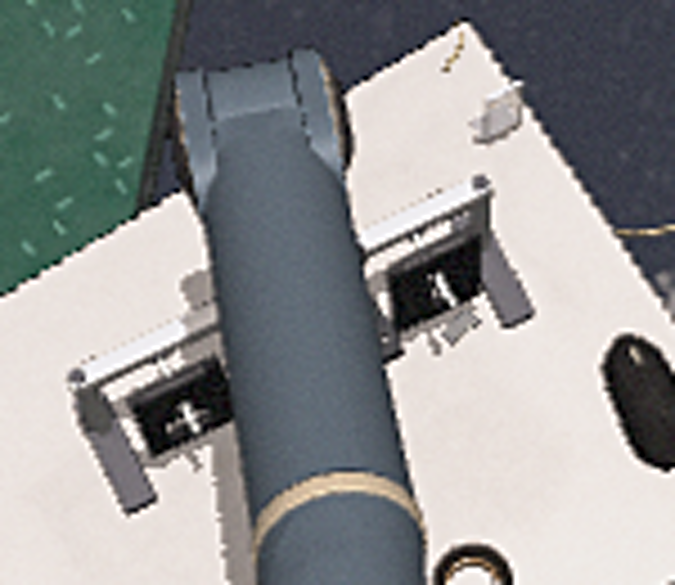

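```bash
python3 - <<'E'
from h import *
o=np.array([250,100])
for x in(-.0925,-.0775,.0095,.0245):
  print(x,[((proj("side",pose(RK,(x,y,.2008)))[0]-o)*3.7).round().tolist() for y in(-.0095,.0095)])
E
```

```text
-0.0925 [[247.0, 316.0], [233.0, 304.0]]
-0.0775 [[262.0, 309.0], [248.0, 298.0]]
0.0095 [[351.0, 275.0], [337.0, 264.0]]
0.0245 [[366.0, 269.0], [351.0, 258.0]]
```

```bash
python3 - <<'E'
from h import *
from workcell import *
P=pose(RK,(-.034,0,.154))[0]
bot.move_straight(P,Q(RK[2]),feed=.1);bot.hold(.2);st()
snap("side","pics/s2.png",(250,100,150,160),3.7)
E
```

```text
{'t': 4.7167, 'eef_pos': [0.5208, 0.2283, 0.1548], 'contact_force': [-0.1571, -0.5538, -0.4215], 'moment': [-0.0522, -0.0004, 0.0407], 'opening': 1.0002, 'joint_positions': [-0.7635, 0.3755, 0.3537, 1.8817, -0.1617, 0.9106, 0.3011]}
```

View pics/s2.png

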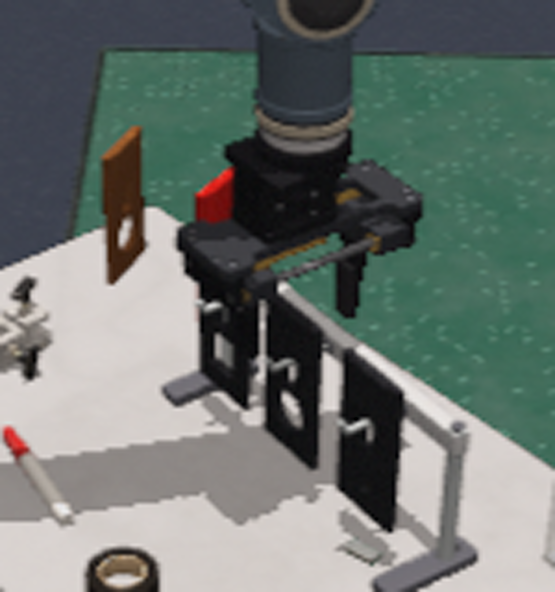

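```bash
python3 - <<'E'
from h import *
from workcell import *
jaws.clamp(30);bot.hold(.2);st()
snap("side","pics/s3.png",(250,100,150,160),3.7)
E
```

```text
{'t': 6.1583, 'eef_pos': [0.5202, 0.228, 0.1539], 'contact_force': [-0.1291, -0.2605, 0.5489], 'moment': [-0.1113, 0.0446, 0.012], 'opening': 0.1304, 'joint_positions': [-0.7635, 0.3763, 0.3535, 1.8826, -0.1617, 0.9105, 0.3012]}
```

View pics/s3.png

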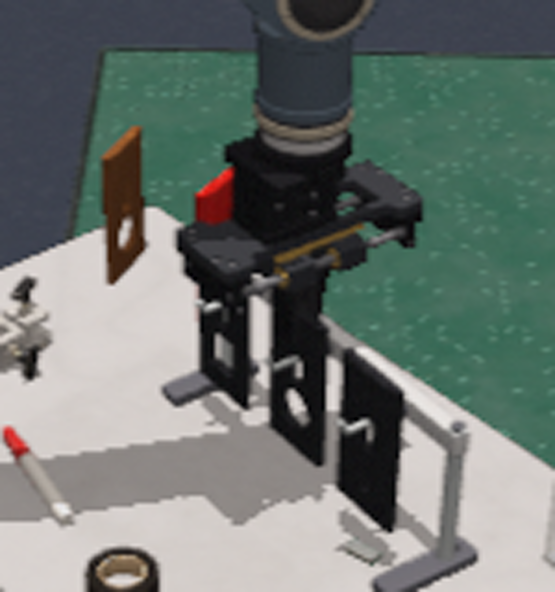

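```bash
python3 - <<'E'
from h import *
from workcell import *
q=Q(RK[2])
bot.move_straight(pose(RK,(-.034,0,.170))[0],q,feed=.04);bot.hold(.2);st()
snap("side","pics/s4.png",(250,100,150,160),3.7)
E
```

```text
{'t': 6.9583, 'eef_pos': [0.5201, 0.228, 0.1698], 'contact_force': [-0.3304, -0.2315, -0.9696], 'moment': [-0.0114, 0.0366, 0.0034], 'opening': 0.133, 'joint_positions': [-0.7689, 0.3576, 0.3586, 1.8676, -0.1522, 0.9434, 0.2931]}
```

View pics/s4.png

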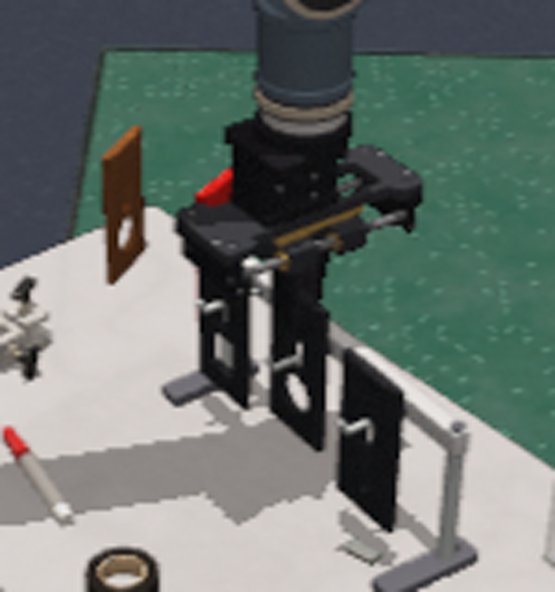

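```bash
python3 - <<'E'
from h import *
from workcell import *
q=Q(RK[2])
bot.move_straight(pose(RK,(-.05,0,.170))[0],q,feed=.04);st()
bot.move_straight(pose(RK,(-.075,0,.170))[0],q,feed=.04);st()
bot.move_straight(pose(RK,(-.125,0,.170))[0],q,feed=.08);bot.hold(.1);st()
snap("side","pics/s5.png",(250,100,150,160),3.7)
E
```

```text
{'t': 7.5583, 'eef_pos': [0.5074, 0.2186, 0.1702], 'contact_force': [0.6802, -0.7024, -1.1489], 'moment': [-0.0814, -0.113, -0.0402], 'opening': 0.1356, 'joint_positions': [-0.7716, 0.332, 0.3612, 1.903, -0.1443, 0.9312, 0.2922]}
{'t': 8.3333, 'eef_pos': [0.4874, 0.204, 0.1701], 'contact_force': [0.2795, 0.6759, -0.9251], 'moment': [-0.0532, -0.0342, 0.0284], 'opening': 0.1352, 'joint_positions': [-0.7756, 0.2932, 0.3653, 1.9567, -0.1309, 0.9137, 0.29]}
{'t': 9.2083, 'eef_pos': [0.4475, 0.1746, 0.1701], 'contact_force': [0.87, -0.2957, -1.9012], 'moment': [-0.0218, 0.0374, -0.0269], 'opening': 0.1337, 'joint_positions': [-0.7821, 0.2136, 0.3735, 2.0598, -0.1001, 0.8844, 0.2819]}
```

View pics/s5.png

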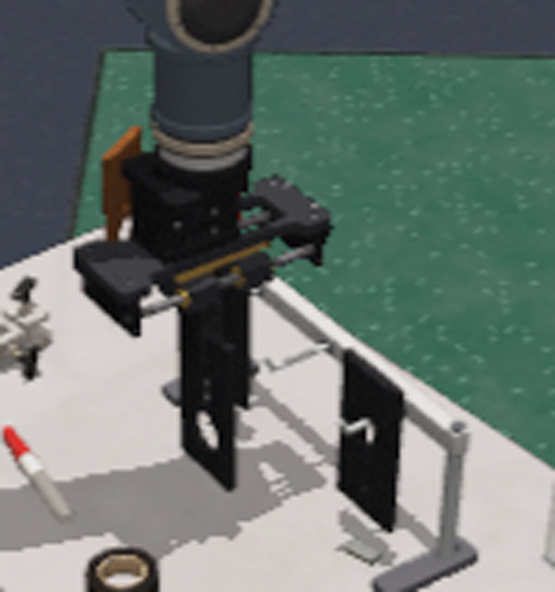

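```bash
python3 - <<'E'
from h import *
from workcell import *
P=pose(RK,(-.125,0,.33))[0]
bot.move_straight(P,feed=.2)
h=pose(HD,(0,0,.30))[0]
bot.move_ptp(h,Q(HD[2]));st()
h[2]=.19;bot.move_straight(h,feed=.15);bot.hold(.3);st()
snap("side","pics/s6.png",(260,270,150,150),4);snap("top","pics/t6.png",(400,190,120,120),5)
E
```

```text
{'t': 12.1583, 'eef_pos': [0.523, -0.3587, 0.2997], 'contact_force': [-0.0501, 0.3619, -1.8636], 'moment': [-0.0692, 0.094, 0.0131], 'opening': 0.1378, 'joint_positions': [-0.2119, 0.5566, 1.1625, 1.5791, -0.5206, 1.3532, 0.3181]}
{'t': 13.3417, 'eef_pos': [0.5222, -0.3605, 0.1906], 'contact_force': [-1.0381, 0.9663, -1.6673], 'moment': [-0.125, 0.0964, -0.0273], 'opening': 0.1361, 'joint_positions': [-0.1663, 0.6445, 1.0823, 1.7139, -0.6158, 1.166, 0.393]}
```

View pics/s6.png

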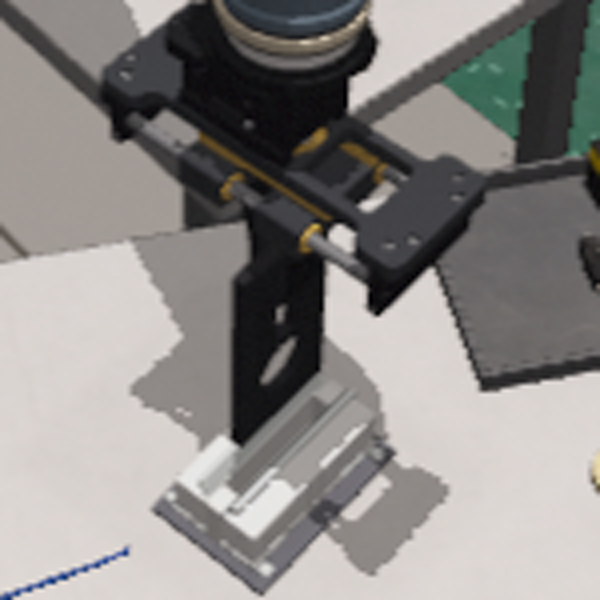

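View pics/t6.png

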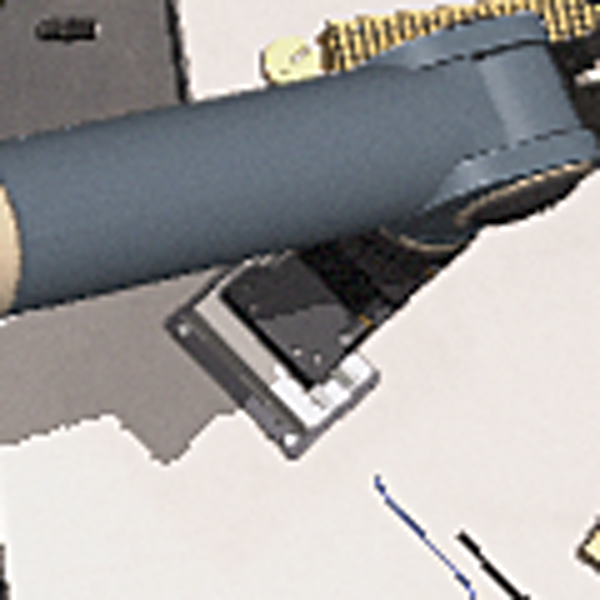

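```bash
python3 - <<'E'
from h import *
im=cv2.imread("pics/s6.png");o=np.array([260,270])
pts=[(.004,y,.0766) for y in(-.035,.035)]+[(-.004,-.035,.0766)]+[(.004,s*.007,.0766+z) for s in(-1,1) for z in(.066,.094)]+[(.004,.018*np.cos(a),.1166+.018*np.sin(a)) for a in np.arange(0,6.28,.785)]+[(.004,-.035,.0766+.1)]
for X in pts: print(np.round(X,3),((proj("side",pose(HD,X))[0]-o)*4).round().tolist()) if X[2]<.1 or X[2]>.13 else 0
big=cv2.resize(im[220:480,180:380],None,fx=3,fy=3,interpolation=cv2.INTER_CUBIC)[:600]
cv2.imwrite("pics/f0.png",big)
big=big.copy()
for u in proj("side",pose(HD,pts)):cv2.circle(big,tuple(int(v) for v in (((u-o)*4)-[180,220])*3),3,(0,255,0),-1)
cv2.imwrite("pics/f1.png",big)
E
```

```text
[ 0.004 -0.035  0.077] [243.0, 448.0]
[0.004 0.035 0.077] [324.0, 369.0]
[-0.004 -0.035  0.077] [232.0, 440.0]
[ 0.004 -0.007  0.143] [279.0, 343.0]
[ 0.004 -0.007  0.171] [280.0, 310.0]
[0.004 0.007 0.143] [296.0, 327.0]
[0.004 0.007 0.171] [297.0, 294.0]
[0.004 0.    0.135] [287.0, 344.0]
[ 0.004 -0.     0.099] [285.0, 384.0]
[ 0.004 -0.035  0.177] [245.0, 335.0]
```

View pics/f1.png

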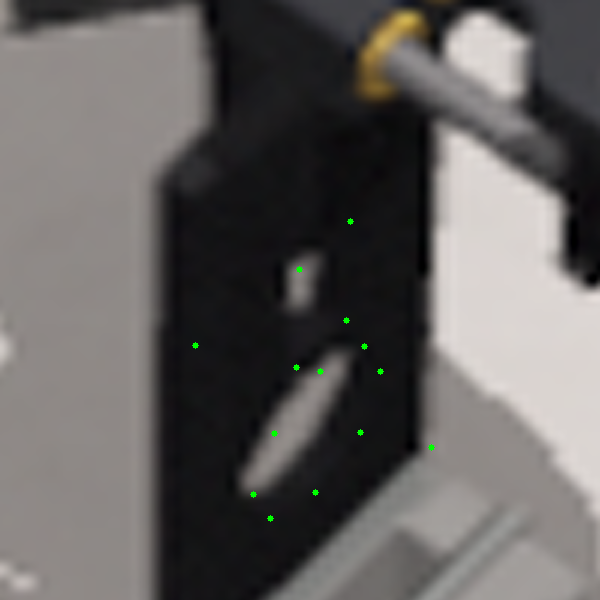

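```bash
python3 - <<'E'
from h import *
im=cv2.imread("pics/s6.png");o=np.array([260,270])
k=4;x0,y0=200,350
big=cv2.resize(im[y0:y0+150,x0:x0+190],None,fx=k,fy=k,interpolation=cv2.INTER_CUBIC)
pts=[(.004,y,.0766) for y in(-.035,.035)]+[(-.004,-.035,.0766)]+[(s*.006,y,.038) for s in(-1,1) for y in(-.04,.04)]
for u in proj("side",pose(HD,pts)):cv2.circle(big,tuple(int(v) for v in (((u-o)*4)-[x0,y0])*k),3,(0,255,0),-1)
cv2.imwrite("pics/f2.png",big)
E
```

```text
(no output)
```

View pics/f2.png

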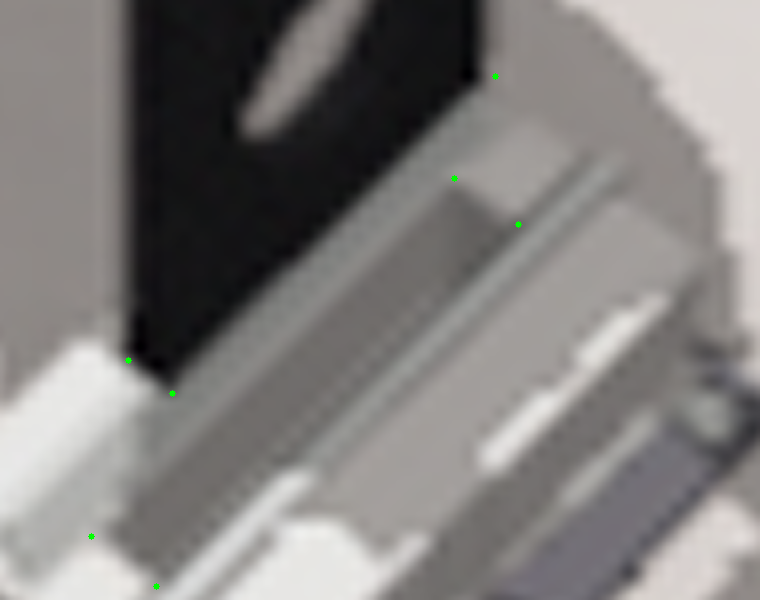

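```bash
python3 - <<'E'
from h import *
from workcell import *
h=pose(HD,(0,0,0))[0]
for z in(.160,.148,.140,.134,.129):
    h[2]=z;bot.move_straight(h,Q(HD[2]),feed=.05);bot.hold(.05);s=telemetry.sense();print(z,s["eef_pos"].round(4),s["contact_force"].round(1),s["moment"].round(2),s["t"])
    if abs(s["contact_force"][2]+1.5)>9: break
snap("side","pics/s7.png",(260,270,150,150),4)
E
```

```text
0.16 [ 0.5221 -0.3605  0.1603] [-0.1 -0.6 -0.9] [-0.05  0.07  0.05] 14.2417
0.148 [ 0.5219 -0.3602  0.1478] [ 0.2 -0.2 -0.8] [-0.1   0.05  0.02] 14.6833
0.14 [ 0.5219 -0.3602  0.1398] [-0.1  0.4 -1.3] [-0.1   0.07 -0.04] 15.0417
0.134 [ 0.5219 -0.3601  0.1338] [ 0.  -0.8  0.1] [-0.15  0.07 -0.02] 15.3583
0.129 [ 0.5219 -0.3602  0.1288] [ 0.4 -0.1 -0.3] [-0.15  0.16  0.03] 15.6583
```

View pics/s7.png

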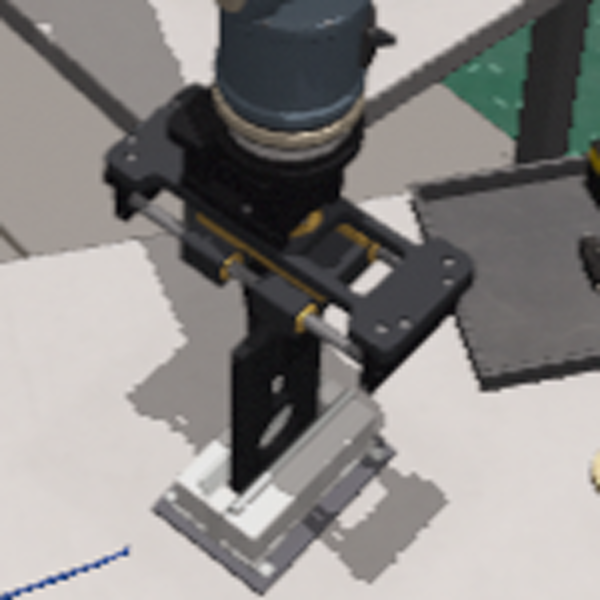

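```bash
python3 - <<'E'
from h import *
from workcell import *
h=pose(HD,(0,0,0))[0]
for z in(.127,.1255,.1245,.1235,.1228,.122,.1212):
    h[2]=z;bot.move_straight(h,Q(HD[2]),feed=.03);bot.hold(.1)
    s=telemetry.sense();print(z,s["eef_pos"].round(4),s["contact_force"].round(1),s["moment"].round(2),s["t"])
    if s["contact_force"][2]>4: break
snap("side","pics/s8.png",(260,270,150,150),4)
E
```

```text
0.127 [ 0.522  -0.3602  0.127 ] [ 0.  -1.8 -0.7] [-0.09  0.17  0.06] 16.0583
0.1255 [ 0.522  -0.3602  0.1255] [ 0.1  0.4 -0.5] [-0.14  0.07  0.01] 16.4083
0.1245 [ 0.522  -0.3602  0.1245] [-0.  -0.2 -0.2] [-0.09  0.08 -0.04] 16.7583
0.1235 [ 0.5221 -0.3606  0.124 ] [-1.3 -0.1  5. ] [0.07 0.29 0.02] 17.1083
```

View pics/s8.png

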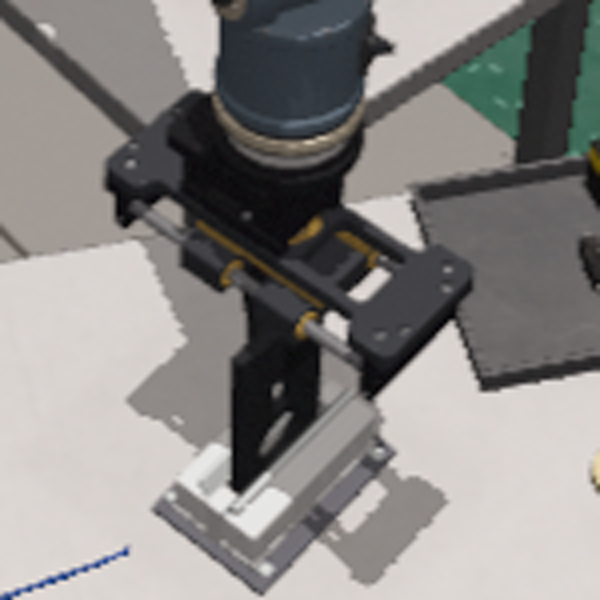

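```bash
python3 - <<'E'
from h import *
from workcell import *
h=pose(HD,(0,0,0))[0]
jaws.let_go();bot.hold(.2);st()
h[2]=.26;bot.move_straight(h,Q(HD[2]),feed=.12);st()
P=pose(RK,(-.25,-.3,.33))[0]
j=telemetry.sense()["joint_positions"];j[0]+=.6;bot.move_joints(j);bot.hold(.2);st()
snap("side","pics/s9.png",(260,330,130,100),6);snap("top","pics/t9.png");snap("side","pics/s9b.png")
E
```

```text
{'t': 18.7333, 'eef_pos': [0.522, -0.3602, 0.1235], 'contact_force': [-0.6263, 0.1409, 1.2671], 'moment': [-0.1534, 0.0908, -0.0239], 'opening': 1.0011, 'joint_positions': [-0.1266, 0.71, 1.0161, 1.7735, -0.6882, 1.0598, 0.4454]}
{'t': 20.025, 'eef_pos': [0.5217, -0.3598, 0.2591], 'contact_force': [-0.803, -0.2396, -0.6767], 'moment': [-0.0708, 0.1176, 0.0254], 'opening': 1.0008, 'joint_positions': [-0.198, 0.5865, 1.1375, 1.6348, -0.551, 1.2831, 0.3432]}
{'t': 21.625, 'eef_pos': [0.229, -0.5911, 0.2589], 'contact_force': [-0.1722, 1.2046, -0.395], 'moment': [-0.0827, 0.1133, -0.0254], 'opening': 0.9984, 'joint_positions': [0.4002, 0.5868, 1.1366, 1.6345, -0.551, 1.2831, 0.3432]}
```

View pics/s9.png

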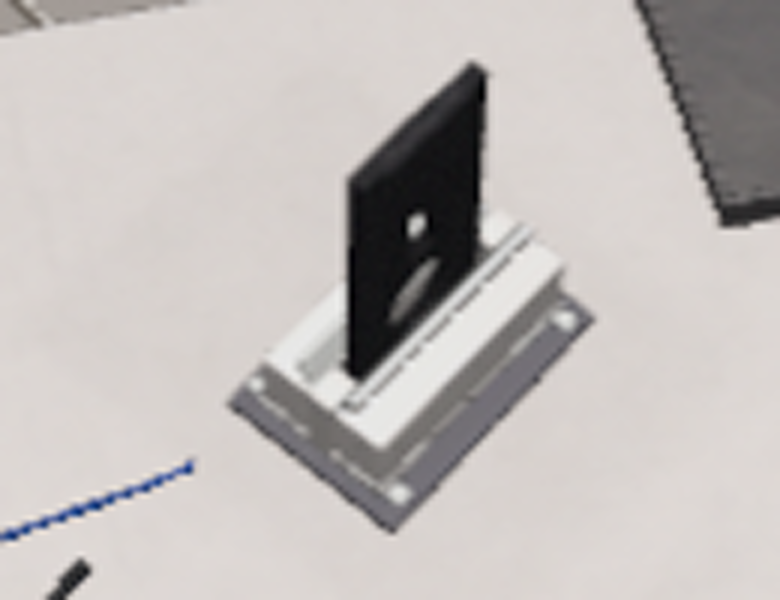

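View pics/t9.png

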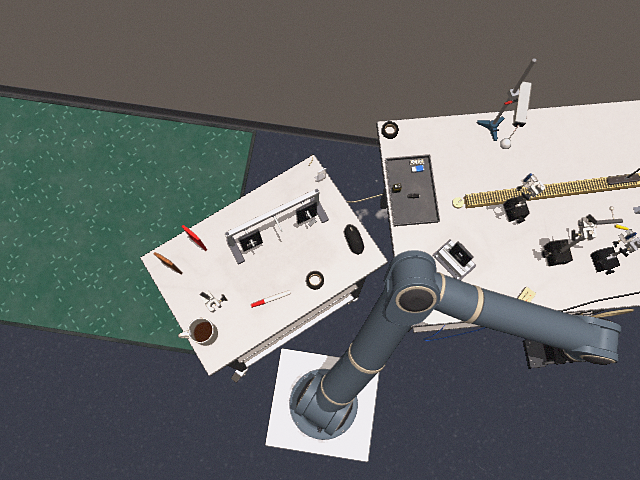

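View pics/s9b.png

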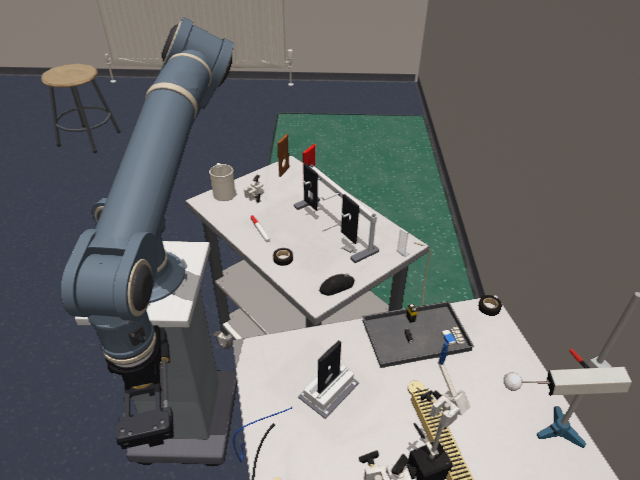

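```bash
python3 - <<'E'
from h import *
o=np.array([260,330])
for X in[(.004,-.035,.110),(.004,.035,.110),(.006,-.025,.15),(.006,.025,.15),(.004,-.007,.076),(.004,.007,.104)]:
  print(X,((proj("side",pose(HD,X))[0]-o)*6).round().tolist())
im=cv2.imread("pics/s9.png");k=[]
for X in[(s*.004,a,b) for s in(-1,1) for a in(-.035,.035) for b in(.05,.15)]+[(.004,-.007,.076),(.004,.007,.104)]:
  u=(proj("side",pose(HD,X))[0]-o)*6;cv2.circle(im,tuple(int(v) for v in u),2,(0,255,0),-1)
cv2.imwrite("pics/g.png",cv2.resize(im[30:450,260:560],None,fx=1.42,fy=1.42))
E
```

```text
(0.004, -0.035, 0.11) [366.0, 258.0]
(0.004, 0.035, 0.11) [489.0, 139.0]
(0.006, -0.025, 0.15) [390.0, 175.0]
(0.006, 0.025, 0.15) [480.0, 90.0]
(0.004, -0.007, 0.076) [414.0, 265.0]
(0.004, 0.007, 0.104) [440.0, 195.0]
```

View pics/g.png

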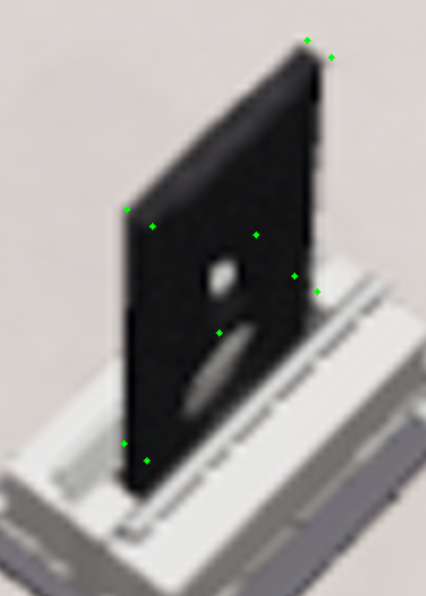

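```bash
python3 - <<'E'
from h import *
a=cv2.imread("pics/side0.png").astype(int);b=cv2.imread("pics/s9b.png").astype(int)
d=abs(a-b).max(2)
for n,(x,y,w,h) in dict(square=(303,163,16,48),slit=(341,193,20,52)).items(): print(n,(d[y:y+h,x:x+w]>40).mean())
from workcell import order
order.sign_off()
E
```

```text
square 0.0
slit 0.0
the job is handed in; nothing more can be done
```

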